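# Stand the big chocolate egg in its ring stand

## Task

Take the biggest of the three chocolate eggs off the wooden egg board and stand it upright, blunt end down, in the wide steel ring stand (not the narrow one), so that it rests in the ring and stays there when let go. Leave the two small eggs standing where they are on the board, and leave the stand upright.

Things in the scene. Friction and masses are not known exactly. Their poses are not given: they have to be found in the camera images.
- big_egg: Large dark chocolate egg, rigid, 90 g, base-heavy, 54 mm across, 86 mm tall. Origin: its lowest point, the blunt end; z up its long axis. 0-27 mm above the origin: rounded bottom; 27-51 mm: straight-sided, 54 mm across, in a plain paper band (grip here); above: narrows to the top. Starts upright in one hole of the egg board, drawn at random, its origin 7 mm below the board's top.
- small_egg_a: Small egg of the same kind, 42 mm across, 64 mm tall; origin at its lowest point, z up. To be left in its hole. The fixed light wooden egg board, 90 x 285 mm, 22 mm thick, has three 37 mm holes in a row, 95 mm apart, one egg in each; its place and yaw vary.
- small_egg_b: The other small egg, the same as small_egg_a, in another hole of the board. To be left where it is.
- ring_stand: Wide dark steel ring stand, 0.5 kg, loose: foot 90 mm across, three thin legs, level ring 43 mm inner and 51 mm outer diameter, its top 55 mm up. Origin: centre of the foot's underside; z up the ring's axis. Big egg seated: its origin 44 mm above this one (11 mm into the ring). A stand as tall with a narrow ring (24 mm inner, foot 68 mm) stands 120 mm or more away; they may swap places.

How it is judged:
At the end, for the whole second after the job is handed in: The big egg rests, let go and still, in the wide ring: within 12 mm of its axis, origin 36 to 52 mm above the stand's, blunt end down, within 12 degrees of upright. The stand is upright (6 degrees); the small eggs are within 20 mm of where they began and upright within 20 degrees (horizontal distance between big_egg and ring_stand below 0.012 m and z of big_egg in the frame of ring_stand between 0.036 and 0.052 m and angle between big_egg's own z axis and vertical below 0.21 rad and angle between ring_stand's own z axis and vertical below 0.1 rad and linear speed of big_egg below 0.03 m/s and distance of each of small_egg_a, small_egg_b from where it was at the start of the episode below 0.02 m and angle between each of small_egg_a, small_egg_b's own z axis and vertical below 0.35 rad); the robot touches nothing.
It fails at once if a small egg is pulled out of its hole or knocked away (distance of any of small_egg_a, small_egg_b from where it was at the start of the episode above 0.03 m).
It fails at once if the wide stand is knocked over (angle between ring_stand's own z axis and vertical above 0.5 rad).
It also fails if it takes over 42 s, if anything falls off the work surface, if the arm or the gripper's body presses on something with over 40 N, if the wrist force passes 120 N, or if a joint passes its speed limit or range.

## Robot

A 6-joint arm with a two-finger parallel gripper is mounted at the origin on the work surface. World frame = base frame: x ahead of the robot, y to its left, z up, the work surface at z = 0. Lengths are in m, angles in rad, forces in N, time in s.
With the tool pointing down it reaches from about 0.35 to 0.975 m from the base axis. Payload 4.9 kg.
Tool frame: the origin (TCP) lies at the very end of the fingers, on their centre line; the grasp point (between the pads) lies 19 mm behind it (manip.hold_point_z is the z of the grasp point in the tool frame, in m); z points along the fingers, y is the line along which they close (so a half turn about z gives the same grasp; the last joint's range is limited). The gripper opens to 85 mm and grips with 20 to 120 N. Pads are 22 mm wide; open, the fingers measure 114 mm over their backs; the gripper's body (76 mm by 85 mm) begins 54 mm behind the grasp point. The pads swing forward as they close: fully open they stand 13 mm farther back than shut.
Start: joints at [1.025, 0.053, 1.613, -0, 1.476, -0.119], TCP at [0.259, 0.569, 0.231] pointing down, gripper open.
Joint ranges: [-3.01, 3.01], [-1.01, 2.22], [0.06, 2.58], [-1.02, 4.17], [0.09, 2.62], [-3.14, 3.14]. Speed limits (rad/s): [2.57, 2.57, 3.14, 3.14, 3.14, 3.14].

## Interface

Orientations are given as a 3x3 rotation matrix whose columns are the frame's x, y, z axes.
In Python, from rig import read_state, vision, workorder, nets, manip gives the robot as it stands.
- The arm moves only by the tool jog_arm, never from a script. Its argument "plan" is a list of rows, each a list of 2 entries, a list of its own where there are three numbers: the shift along the tool's x, y, z in mm, then the turn, a rotation vector about the tool's x, y, z in rad. A call has 1 to 12 rows; each row shifts and turns the commanded pose from where the row before left it, along the tool's axes as they then stand; what a row does not reach is not made up. A row lasts 1/10 s, in which the tool goes at most 50 mm and 8.59 degrees, less where a joint would pass 70% of its speed; a pose out of reach is approached as far as the arm can. A call is refused whole if a number of a shift passes 50 or a number of a turn 0.15, either way. A call with a gripper value outside its range is refused whole. "grip" is the gripper's target within -1 to 1 (shut at 1, half-way at 0, fully open at -1), set as the call begins (left out, the last holds). The fingers move at their own pace and stop on an object; "grip_force" is the grip in N (left out, the last holds). Time passes only in rows, so rows that do not move let the fingers close. It gives the time, the measured TCP pose, the force, the opening and the grip force at its end, in the units of the state.
- read_state(): the state, without advancing time (a new reading comes with each control period).
- vision.grab_frame(name): name is "side" or "top"; returns a dict with "img" (400x640x3 uint8, red, green, blue), "intrinsics" (3x3 intrinsics, pixels), "k1" (the pictures are not rectified: a ray, as slopes to the right and down, at radius r is drawn at 1 + k1 r^2 times it, then the intrinsics apply), "rvec" (rotation vector, rad) and "tvec" (3), from world to camera coordinates, as OpenCV has them. Camera axes: x right, y down, z forward; pixel columns grow to the right and rows downward; lengths in m; the calibration is good to about 2 mm. A picture is of the moment at which its call begins. There is no depth.
- workorder.close_job(): hands the job in; it is judged then, once.
Trained networks look in a picture, given as the dict that the camera call returned (one of the last four; its "shot" number tells which), for a name from the list of things; names that differ only in an ending like _2 or _b are one class to them, and where a whole thing is asked for, a point or a joint stands for the part that bears it (a point fixed in the world has none). Each returns a list of dicts, best first, with "conf" (0 to 1); they miss things now and then, are a little off and sometimes report something else, mostly with a low value. They report only what shows in the picture. A call takes as long as a camera call.
- nets.masks_of(picture, target): "mask" (400x640 bool, what is visible of it) and "rect" ([centre column, centre row, width, height] in pixels, round what is visible of it).
The state is a dict: "time_s": time; "joints": joint angles; "qvel": joint speeds; "joint_efforts": joint torques, N m; "tool_pos": TCP position; "tool_rot": TCP orientation; "wrist_force": force on the tool from outside, world axes, zero at the start; "moment": the same for the moment, N m; "grip_width": finger opening in m; "grip_force": force on a finger pad.
Only numpy, scipy, OpenCV 4.12 (cv2) and the standard library are available. Lean on these libraries where they do the work, as an engineer would, in place of code of your own. Each camera call takes 0.05 s, during which the arm holds its last target. There are 200 camera calls.

## Working session

There is one attempt and no reset: what is moved stays moved. The work goes in short steps, Python scripts to look and compute and a tool call to move; the robot and the scene stay as the last step left them, time stands still between calls to the robot, and variables do not carry over. Pictures are saved under pics/ and viewed, at most 10 in all, crops included, and the job is handed in when it is done.

Besides the shell and the picture viewer there is one more tool, called after "Emit:" as a command line: name --argument value ..., lists and objects as JSON in quotes. jog_arm: Moves the arm, as the interface text tells. Its arguments: {"type":"object","properties":{"plan":{"type":"array"},"grip":{"type":"number"},"grip_force":{"type":"number"}},"required":["plan"]}

```bash
mkdir -p pics
cat > h.py <<'E'
import numpy as np,cv2
from rig import read_state, vision, workorder, nets, manip
def ray(p,u,v):
    K=np.array(p["intrinsics"]);d=np.zeros(5);d[0]=p["k1"]
    n=cv2.undistortPoints(np.array([[[u,v]]],float),K,d)[0,0]
    R=cv2.Rodrigues(np.array(p["rvec"],float))[0];t=np.array(p["tvec"],float).ravel()
    return -R.T@t, R.T@np.array([n[0],n[1],1])
def atz(p,u,v,z):
    c,d=ray(p,u,v);return c+d*(z-c[2])/d[2]
def proj(p,X):
    d=np.zeros(5);d[0]=p["k1"]
    return cv2.projectPoints(np.array(X,float).reshape(-1,3),np.array(p["rvec"],float),np.array(p["tvec"],float),np.array(p["intrinsics"]),d)[0][:,0]
E
python3 - <<'E'
from h import *
s=read_state();print(s["tool_pos"],np.round(s["tool_rot"],3),s["time_s"],manip.hold_point_z)
P={}
for n in("top","side"):
    p=vision.grab_frame(n);P[n]=p
    print(n,"cam",np.round(ray(p,320,200),3).tolist())
    im=p["img"][:,:,::-1].copy()
    for t in("big_egg","small_egg_a","ring_stand"):
        for r in nets.masks_of(p,t):
            print(t,round(r["conf"],2),np.round(r["rect"],1).tolist(),int(r["mask"].sum()))
    cv2.imwrite(f"pics/{n}0.png",im)
E
```

```text
[0.25838947 0.56840661 0.23007903] [[-0.91   0.414 -0.001]
 [ 0.414  0.91  -0.002]
 [ 0.    -0.002 -1.   ]] 0.0 -0.0187
top cam [[0.469, -0.063, 1.042], [0.085, 0.013, -0.996]]
big_egg 0.97 [217.0, 200.1, 27.0, 20.1] 433
small_egg_a 0.77 [287.0, 228.7, 19.3, 17.2] 251
small_egg_a 0.54 [250.4, 215.8, 15.5, 13.8] 229
ring_stand 0.74 [452.3, 199.8, 35.8, 35.4] 930
side cam [[0.419, -0.846, 0.706], [0.153, 0.742, -0.653]]
big_egg 0.68 [290.8, 116.9, 19.7, 26.0] 589
small_egg_a 0.72 [272.2, 168.8, 20.8, 26.5] 426
small_egg_a 0.59 [283.2, 143.5, 20.7, 22.0] 334
ring_stand 0.76 [339.9, 336.2, 54.8, 56.4] 2188
```

View pics/top0.png

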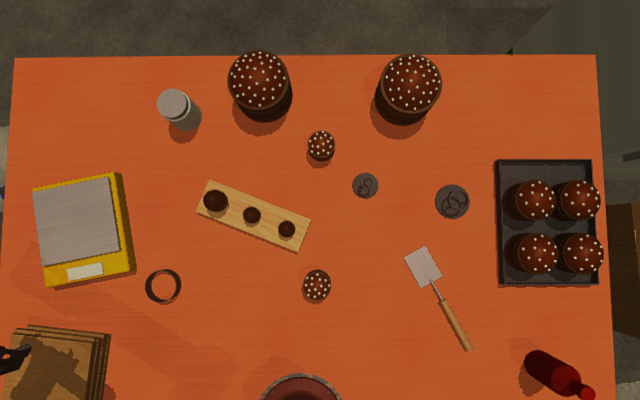

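View pics/side0.png

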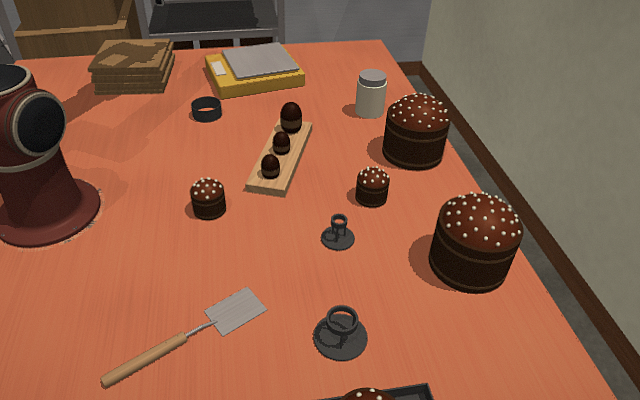

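```bash
cat >> h.py <<'E'
from scipy.optimize import least_squares
a=np.linspace(0,2*np.pi,60,endpoint=False)
def circ(r,z): return np.c_[r*np.cos(a),r*np.sin(a),0*a+z]
def egg(d=.054,h=.086,z0=.015):
    k=d/.054;r=d/2;P=[]
    b=.027*k;t=.051*h/.086
    for z in np.linspace(0,h,40):
        rr=r if b<=z<=t else (r*np.sqrt(max(0,1-((b-z)/b)**2)) if z<b else r*np.sqrt(max(0,1-((z-t)/(h-t))**2)))
        P.append(circ(rr,z+z0))
    P=np.vstack(P);return P[P[:,2]>.022]
stand=np.vstack([circ(.045,.0),circ(.045,.005),circ(.0255,.055)])
def rectof(q): return np.r_[q.min(0),q.max(0)]
def fit(model,obs,x0):
    def f(x):
        return np.concatenate([rectof(proj(p,model+[x[0],x[1],0]))-[r[0]-r[2]/2,r[1]-r[3]/2,r[0]+r[2]/2,r[1]+r[3]/2] for p,r in obs])
    s=least_squares(f,x0,diff_step=1e-3,loss='soft_l1');return s.x,f(s.x)
E
python3 - <<'E'
from h import *
T=vision.grab_frame("top");S=vision.grab_frame("side")
def best(p,t): return [np.array(r["rect"]) for r in nets.masks_of(p,t)]
np.set_printoptions(precision=4,suppress=True)
for t,m in(("big_egg",egg()),("ring_stand",stand)):
    o=[(p,best(p,t)[0]) for p in(T,S)]
    x0=atz(T,*o[0][1][:2],.04)[:2]
    for oo in(o,o[:1],o[1:]): print(t,*fit(m,oo,x0))
print("small",best(T,"small_egg_a"),best(S,"small_egg_a"))
for uv in((251,215),(287,229)): print(atz(T,*uv,.05))
for uv in((209,180),(310,220),(298,252),(197,209)): print("board",atz(T,*uv,.022))
print("narrow",atz(T,365,186,.03))
for i in range(2):
  p=(T,S)[i]; c=((215,205),(340,330))[i]
c1=T["img"][170:260,180:320];c2=T["img"][165:235,410:495]
c3=S["img"][95:185,245:325];c4=S["img"][295:365,305:375]
f=lambda c:cv2.resize(c,(390,290),interpolation=cv2.INTER_CUBIC)
cv2.imwrite("pics/c.png",np.vstack([np.hstack([f(c1),f(c2)]),np.hstack([f(c3),f(c4)])])[:,:,::-1])
E
```

```text
big_egg [0.5531 0.2065] [-0.9749 -3.0253  1.4799  0.1058  0.1007 -2.5104 -3.1063  2.2693]
big_egg [0.5493 0.2069] [-1.1729 -1.5146  1.2981  1.5878]
big_egg [0.5568 0.2061] [ 1.6004 -2.5249 -1.6151  2.2501]
ring_stand [ 0.5546 -0.3989] [ 0.6072  3.0248  2.6282  4.6599  1.345  -0.8044  0.2978 -0.8679]
ring_stand [ 0.5647 -0.3949] [-0.9965 -0.81    0.9881  0.785 ]
ring_stand [ 0.5529 -0.4002] [ 0.4849 -0.0005 -0.4839  0.0388]
small [array([250.6, 214.2,  16.6,  17.4]), array([290.3, 228.3,  18.4,  19.5])] [array([271.8, 167.9,  21.7,  23.9]), array([282.9, 145.1,  17.4,  25.1])]
[0.5157 0.1227 0.05  ]
[0.4807 0.0323 0.05  ]
board [0.608  0.2387 0.022 ]
board [ 0.5041 -0.0239  0.022 ]
board [0.4226 0.0065 0.022 ]
board [0.5326 0.2681 0.022 ]
narrow [ 0.5906 -0.1648  0.03  ]
```

View pics/c.png

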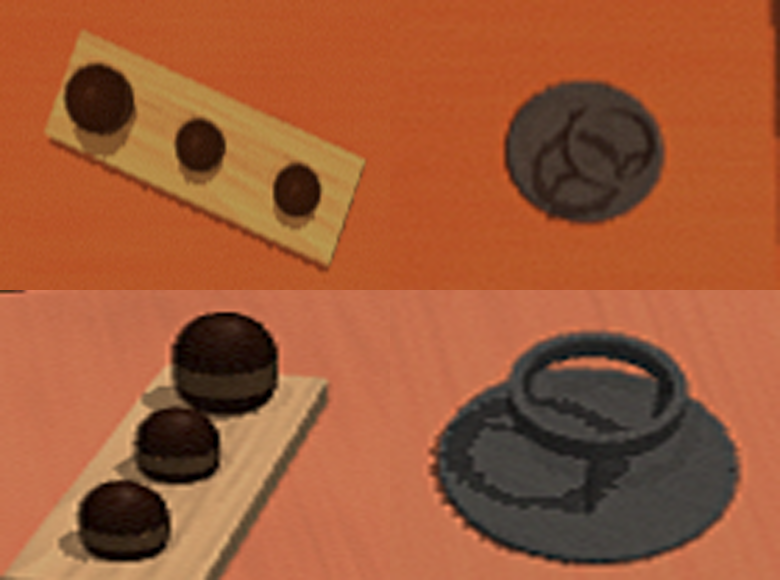

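The top view shows the big egg at about px (216,200), in the board's left hole, with the wide stand at (452,201) and the narrow one at (365,186). First I turn the tool across the row.

Emit:
jog_arm --plan '[[[0, 0, 0], [0, 0, 0.139]], [[0, 0, 0], [0, 0, 0.139]], [[0, 0, 0], [0, 0, 0.139]], [[0, 0, 0], [0, 0, 0.139]], [[0, 0, 0], [0, 0, 0.139]], [[0, 0, 0], [0, 0, 0.139]], [[0, 0, 0], [0, 0, 0.139]], [[0, 0, 0], [0, 0, 0.139]], [[0, 0, 0], [0, 0, 0.139]], [[0, 0, 0], [0, 0, 0.139]], [[0, 0, 0], [0, 0, 0.139]]]' --grip -1

```text
time_s: 1.9
tool_pos: [0.2587, 0.5689, 0.2313]
tool_rot: [[0.381, 0.925, 0.0], [0.925, -0.381, -0.0], [-0.0, 0.0, -1.0]]
wrist_force: [-0.0, 0.1, -0.2]
grip_width: 0.0854
grip_force: 0.0
```

```bash
cat >> h.py <<'E'
np.set_printoptions(precision=4,suppress=True)
def to(x,y,z):
    s=read_state();R=np.array(s["tool_rot"]);d=np.array([x,y,z])-s["tool_pos"]
    print("shift mm",R.T@d*1000,"pos",np.array(s["tool_pos"]),"\n",R,s["joints"])
E
python3 - <<'E'
from h import *
to(.553,.2075,.15)
T=vision.grab_frame("top")
print("stand foot top",atz(T,452.3,201.4,.003)); print("egg",[atz(T,216,200.7,z) for z in(.055,.066)])
E
```

```text
shift mm [-222.1118  409.7477   81.3404] pos [0.2587 0.5689 0.2313] 
 [[ 0.3808  0.9247  0.    ]
 [ 0.9247 -0.3808 -0.    ]
 [-0.      0.     -1.    ]] [ 1.025   0.0527  1.6129 -0.      1.476   1.4157]
stand foot top [ 0.553  -0.3953  0.003 ]
egg [array([0.5513, 0.2101, 0.055 ]), array([0.5503, 0.207 , 0.066 ])]
```

Emit:
jog_arm --plan '[[[-22.2, 41, 5], [0, 0, 0]], [[-22.2, 41, 5], [0, 0, 0]], [[-22.2, 41, 5], [0, 0, 0]], [[-22.2, 41, 5], [0, 0, 0]], [[-22.2, 41, 5], [0, 0, 0]], [[-22.2, 41, 5], [0, 0, 0]], [[-22.2, 41, 5], [0, 0, 0]], [[-22.2, 41, 5], [0, 0, 0]], [[-22.2, 41, 5], [0, 0, 0]], [[-22.2, 41, 5], [0, 0, 0]], [[0, 0, 30], [0, 0, 0]], [[0, 0, 0], [0, 0, 0]]]'

```text
time_s: 3.15
tool_pos: [0.5534, 0.2073, 0.147]
tool_rot: [[0.376, 0.927, -0.008], [0.927, -0.376, -0.002], [-0.005, -0.007, -1.0]]
wrist_force: [-0.3, -0.7, -0.8]
grip_width: 0.0855
grip_force: 0.0
```

Run:
```python
from h import *
to(.552,.208,.034)
S=vision.grab_frame("side");T=vision.grab_frame("top")
s=read_state();print(proj(S,s["tool_pos"]),proj(S,[.552,.208,.101]),proj(T,s["tool_pos"]))
f=lambda c:cv2.resize(c,(390,390),interpolation=cv2.INTER_CUBIC)
cv2.imwrite("pics/d.png",np.hstack([f(S["img"][50:170,230:350]),f(T["img"][150:250,165:265])])[:,:,::-1])
```

```text
shift mm [  0.6544  -0.8002 112.995 ] pos [0.5534 0.2073 0.147 ] 
 [[ 0.3761  0.9265 -0.0078]
 [ 0.9266 -0.3762 -0.0017]
 [-0.0045 -0.0066 -1.    ]] [0.2324 0.0437 1.7664 0.0002 1.3395 0.618 ]
[[290.7562  84.3948]] [[289.9681 103.0479]] [[204.8312 195.7613]]
```

View pics/d.png

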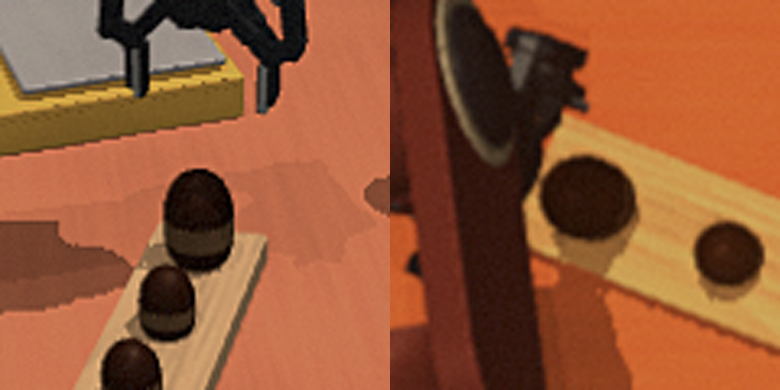

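The side view has the egg centred under the open fingers (px 291 against 292). Now I descend.

Emit:
jog_arm --plan '[[[0, 0, 16], [0, 0, 0]], [[0, 0, 16], [0, 0, 0]], [[0, 0, 16], [0, 0, 0]], [[0, 0, 16], [0, 0, 0]], [[0, 0, 16], [0, 0, 0]], [[0, 0, 16], [0, 0, 0]], [[0, 0, 12], [0, 0, 0]], [[0, 0, 5], [0, 0, 0]], [[0, 0, 0], [0, 0, 0]], [[0, 0, 0], [0, 0, 0]]]'

```text
time_s: 4.25
tool_pos: [0.5559, 0.2093, 0.0389]
tool_rot: [[0.376, 0.927, 0.001], [0.927, -0.376, 0.0], [0.001, 0.001, -1.0]]
wrist_force: [-0.3, 0.7, -0.7]
grip_width: 0.0858
grip_force: 0.0
```

Run:
```python
from h import *
to(.552,.208,.034)
S=vision.grab_frame("side")
f=lambda c:cv2.resize(c,(600,600),interpolation=cv2.INTER_CUBIC)
cv2.imwrite("pics/e.png",f(S["img"][80:180,240:340])[:,:,::-1])
```

```text
shift mm [-2.6496 -3.1224  4.8531] pos [0.5559 0.2093 0.0389] 
 [[ 0.3756  0.9268  0.001 ]
 [ 0.9268 -0.3756  0.0003]
 [ 0.0006  0.0009 -1.    ]] [0.2348 0.1732 1.8245 0.     1.1428 0.6199]
```

View pics/e.png

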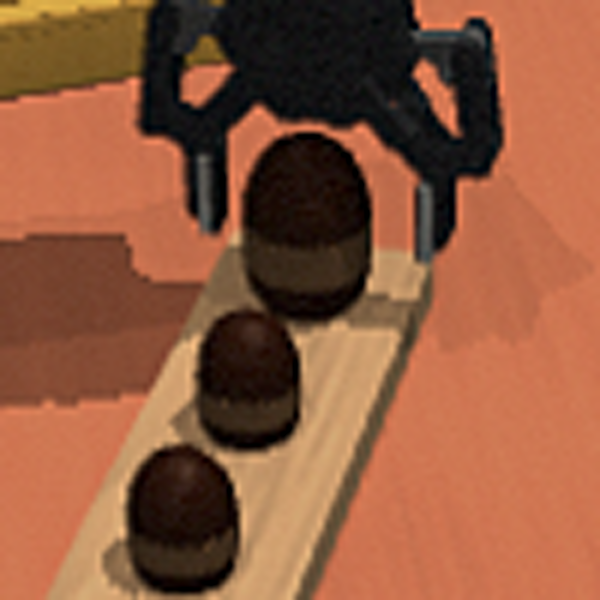

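The side view shows the fingers either side of the egg, offset about 4 mm to the right. I correct that, lower and close.

Emit:
jog_arm --plan '[[[-2, -3.5, 4], [0, 0, 0]], [[0, 0, 1], [0, 0, 0]], [[0, 0, 0], [0, 0, 0]], [[0, 0, 0], [0, 0, 0]]]'

```text
time_s: 4.7
tool_pos: [0.5514, 0.2087, 0.0334]
tool_rot: [[0.376, 0.927, 0.0], [0.927, -0.376, 0.0], [0.0, 0.0, -1.0]]
wrist_force: [-0.5, 0.1, -0.5]
grip_width: 0.0856
grip_force: 0.0
```

Emit:
jog_arm --plan '[[[0, 0, 0], [0, 0, 0]], [[0, 0, 0], [0, 0, 0]], [[0, 0, 0], [0, 0, 0]], [[0, 0, 0], [0, 0, 0]], [[0, 0, 0], [0, 0, 0]], [[0, 0, 0], [0, 0, 0]], [[0, 0, 0], [0, 0, 0]], [[0, 0, 0], [0, 0, 0]], [[0, 0, 0], [0, 0, 0]], [[0, 0, 0], [0, 0, 0]]]' --grip 0.6 --grip_force 30

```text
time_s: 5.7
tool_pos: [0.5501, 0.2093, 0.0336]
tool_rot: [[0.376, 0.927, -0.003], [0.927, -0.376, 0.001], [-0.0, -0.003, -1.0]]
wrist_force: [-4.2, 1.5, 4.9]
grip_width: 0.0534
grip_force: 31.6
```

Emit:
jog_arm --plan '[[[0, 0, -5], [0, 0, 0]], [[0, 0, -10], [0, 0, 0]], [[0, 0, -20], [0, 0, 0]], [[0, 0, -25], [0, 0, 0]], [[0, 0, -25], [0, 0, 0]], [[0, 0, -25], [0, 0, 0]], [[0, 0, -20], [0, 0, 0]], [[0, 0, 0], [0, 0, 0]], [[0, 0, 0], [0, 0, 0]]]' --grip_force 40

```text
time_s: 6.6
tool_pos: [0.5516, 0.2086, 0.1636]
tool_rot: [[0.376, 0.927, 0.001], [0.927, -0.376, 0.0], [0.001, 0.001, -1.0]]
wrist_force: [-0.2, -1.0, -1.8]
grip_width: 0.0536
grip_force: 42.1
```

Run:
```python
from h import *
to(.553,-.397,.150);print(read_state()["grip_width"])
S=vision.grab_frame("side");T=vision.grab_frame("top")
for p in(S,T):print([r["rect"] for r in nets.masks_of(p,"big_egg")],[r["rect"] for r in nets.masks_of(p,"small_egg_a")],[r["rect"] for r in nets.masks_of(p,"ring_stand")])
f=lambda c:cv2.resize(c,(400,560),interpolation=cv2.INTER_CUBIC)
cv2.imwrite("pics/f.png",f(S["img"][40:180,240:340])[:,:,::-1])
```

```text
shift mm [-560.6985  228.8229   13.5618] pos [0.5516 0.2086 0.1636] 
 [[ 0.3757  0.9268  0.0011]
 [ 0.9268 -0.3757  0.0001]
 [ 0.0005  0.001  -1.    ]] [ 0.2355  0.0195  1.7621 -0.0001  1.3589  0.6206]
0.05364538687387078
[[290.9, 68.8, 20.6, 32.8]] [[271.4, 169.2, 20.5, 26.4], [283.6, 144.5, 17.9, 21.2], [289.9, 69.3, 20.4, 32.9]] [[338.9, 333.6, 55.3, 55.3]]
[[206.6, 195.8, 15.1, 21.8]] [[251.2, 214.5, 16.1, 17.8], [288.8, 227.9, 18.5, 16.8]] [[452.6, 198.9, 32.5, 33.0]]
```

View pics/f.png

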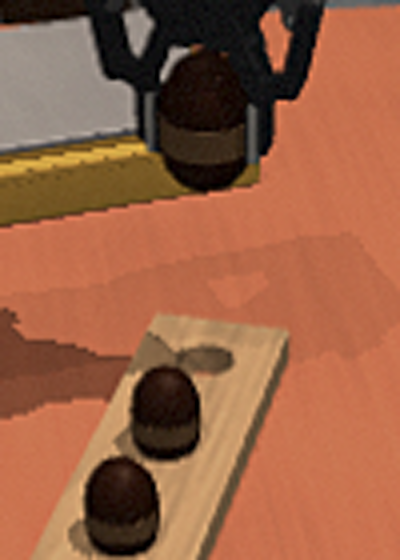

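The egg is held upright (side px about (291,69)) and both small eggs are still in place. Now I carry it to the wide stand.

Emit:
jog_arm --plan '[[[-20, 8, 0], [0, 0, 0]], [[-43, 17.5, 0], [0, 0, 0]], [[-43, 17.5, 0], [0, 0, 0]], [[-43, 17.5, 0], [0, 0, 0]], [[-43, 17.5, 0], [0, 0, 0]], [[-43, 17.5, 0], [0, 0, 0]], [[-43, 17.5, 0], [0, 0, 0]], [[-43, 17.5, 0], [0, 0, 0]], [[-43, 17.5, 0], [0, 0, 0]], [[-43, 17.5, 0], [0, 0, 0]], [[-43, 17.5, 0], [0, 0, 0]], [[-43, 17.5, 0], [0, 0, 0]]]'

```text
time_s: 8.2
tool_pos: [0.5517, -0.3255, 0.1631]
tool_rot: [[0.376, 0.927, 0.0], [0.927, -0.376, 0.0], [0.0, -0.0, -1.0]]
wrist_force: [0.7, -0.1, -0.4]
grip_width: 0.0531
grip_force: 42.1
```

Emit:
jog_arm --plan '[[[-40, 17, 0], [0, 0, 0]], [[-20, 8.5, 5], [0, 0, 0]], [[-8, 2.5, 15], [0, 0, 0]], [[0, 0, 10], [0, 0, 0]], [[0, 0, 0], [0, 0, 0]], [[0, 0, 0], [0, 0, 0]], [[0, 0, 0], [0, 0, 0]]]'

```text
time_s: 8.9
tool_pos: [0.5529, -0.396, 0.1338]
tool_rot: [[0.374, 0.927, 0.001], [0.927, -0.374, -0.0], [-0.0, 0.001, -1.0]]
wrist_force: [-1.0, 0.2, -1.0]
grip_width: 0.0533
grip_force: 42.2
```

Run:
```python
from h import *
to(.553,-.397,.10);s=read_state();print(s["grip_width"])
S=vision.grab_frame("side");T=vision.grab_frame("top")
for p in(S,T):print([r["rect"] for r in nets.masks_of(p,"big_egg")],[r["rect"] for r in nets.masks_of(p,"ring_stand")])
tp=np.array(s["tool_pos"]);e=egg(z0=0)+[tp[0],tp[1],tp[2]-.0186]
print("pred egg rect side",rectof(proj(S,e)))
f=lambda c:cv2.resize(c,(520,600),interpolation=cv2.INTER_CUBIC)
c=S["img"][235:385,275:405]
cv2.imwrite("pics/g.png",f(c)[:,:,::-1])
```

```text
shift mm [-0.9162  0.4167 33.8276] pos [ 0.5529 -0.396   0.1338] 
 [[ 0.3741  0.9274  0.0005]
 [ 0.9274 -0.3741 -0.0003]
 [-0.0001  0.0006 -1.    ]] [-0.7309  0.2515  1.5588  0.0001  1.3307 -0.3474]
0.0532788770163084
[[346.8, 280.0, 36.7, 38.7], [271.8, 169.1, 24.7, 22.8]] [[339.0, 335.1, 54.0, 59.1], [346.0, 278.2, 35.0, 41.5]]
[[468.1, 193.3, 17.0, 19.3]] [[449.5, 199.7, 27.7, 31.4]]
pred egg rect side [325.7246 250.8539 364.0432 299.922 ]
```

View pics/g.png

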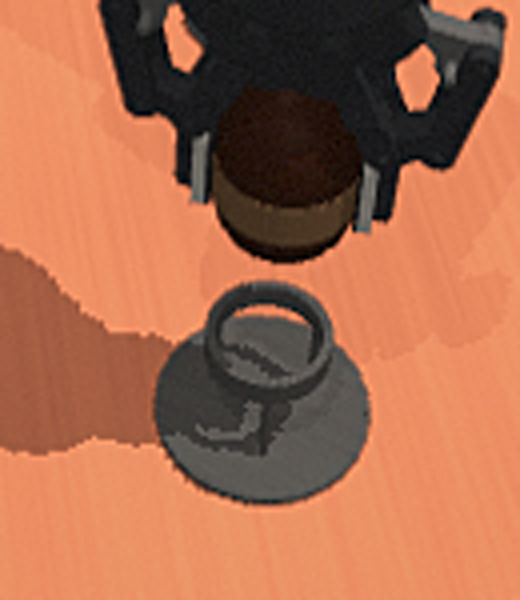

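Run:
```python
from h import *
S=vision.grab_frame("side")
tp=np.array(read_state()["tool_pos"])
R=lambda l,t,r,b:np.array([(l+r)/2,(t+b)/2,r-l,b-t])
print("stand",fit(stand,[(S,R(313.5,305.5,367.5,360.75))],[.553,-.397]))
ring=np.vstack([circ(.0255,.055)])
q=rectof(proj(S,ring+[.553,-.399,0]));print("ring pred at .553,-.399",q,"obs 326.25 305.5 358")
for y in(-.401,-.397):print(y,rectof(proj(S,ring+[.553,y,0])))
e=egg(z0=0)
for dx,dy,dz in((.003,0,0),(.003,.003,0),(.003,-.003,0)):
    print(dx,dy,rectof(proj(S,e+[tp[0]+dx,tp[1]+dy,tp[2]-.0186+dz])))
```

```text
stand (array([ 0.556 , -0.3943]), array([-0.1574, -0.9446,  0.1595,  0.7444]))
ring pred at .553,-.399 [324.9949 307.138  357.2108 334.0525] obs 326.25 305.5 358
-0.401 [325.2277 308.1353 357.5042 335.1497]
-0.397 [324.7629 306.1443 356.9184 332.9594]
0.003 0 [327.6132 251.267  366.0005 300.3548]
0.003 0.003 [327.2307 249.7508 365.4872 298.6943]
0.003 -0.003 [327.9979 252.7928 366.517  302.0257]
```

In the same picture the egg and the ring axes agree within about 1 mm, so I go straight down.

Emit:
jog_arm --plan '[[[0, 0, 12], [0, 0, 0]], [[0, 0, 15], [0, 0, 0]], [[0, 0, 15], [0, 0, 0]], [[0, 0, 12], [0, 0, 0]], [[0, 0, 7], [0, 0, 0]], [[0, 0, 3], [0, 0, 0]], [[0, 0, 0], [0, 0, 0]], [[0, 0, 0], [0, 0, 0]]]'

```text
time_s: 10.05
tool_pos: [0.5528, -0.3975, 0.0701]
tool_rot: [[0.376, 0.927, 0.001], [0.927, -0.376, -0.001], [-0.0, 0.001, -1.0]]
wrist_force: [0.4, 0.0, -1.4]
grip_width: 0.0528
grip_force: 42.2
```

Emit:
jog_arm --plan '[[[0, 0, 2], [0, 0, 0]], [[0, 0, 1.5], [0, 0, 0]], [[0, 0, 1], [0, 0, 0]], [[0, 0, 0], [0, 0, 0]], [[0, 0, 0], [0, 0, 0]]]'

```text
time_s: 10.55
tool_pos: [0.5524, -0.3971, 0.0648]
tool_rot: [[0.376, 0.927, -0.0], [0.927, -0.376, 0.0], [0.0, -0.0, -1.0]]
wrist_force: [-0.4, 1.1, -0.5]
grip_width: 0.053
grip_force: 42.2
```

Run:
```python
from h import *
s=read_state();to(.553,-.396,.0626);print(s["wrist_force"],s["grip_width"])
S=vision.grab_frame("side")
f=lambda c:cv2.resize(c,(520,600),interpolation=cv2.INTER_CUBIC)
cv2.imwrite("pics/i.png",f(S["img"][235:385,275:405])[:,:,::-1])
```

```text
shift mm [1.2296 0.1699 2.173 ] pos [ 0.5524 -0.3971  0.0648] 
 [[ 0.3755  0.9268 -0.0001]
 [ 0.9268 -0.3755  0.    ]
 [ 0.     -0.0001 -1.    ]] [-0.7325  0.3236  1.5953 -0.      1.2228 -0.3475]
[-0.3927  1.0808 -0.4844] 0.053027789353709
```

View pics/i.png

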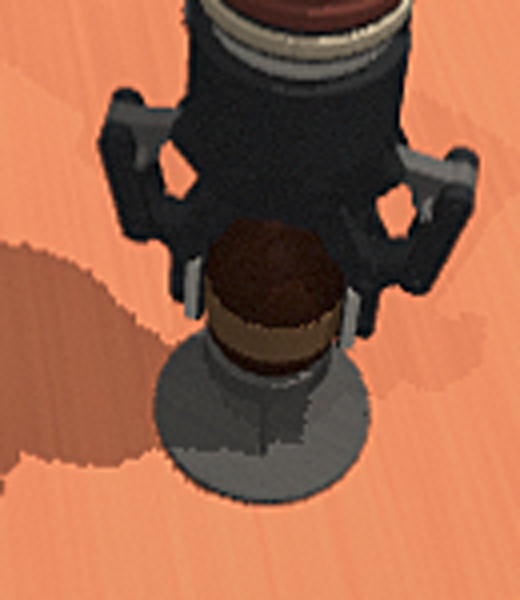

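The egg's lower end is in the ring and centred (crop px about 274 at the band, about 269 brought down to ring height). I lower until contact.

Emit:
jog_arm --plan '[[[0, 0, 1], [0, 0, 0]], [[0, 0, 1], [0, 0, 0]], [[0, 0, 0], [0, 0, 0]], [[0, 0, 0], [0, 0, 0]]]'

```text
time_s: 11.0
tool_pos: [0.5526, -0.3972, 0.0639]
tool_rot: [[0.375, 0.927, 0.0], [0.927, -0.375, -0.0], [-0.0, 0.0, -1.0]]
wrist_force: [-1.4, 2.5, 5.4]
grip_width: 0.0531
grip_force: 42.7
```

Emit:
jog_arm --plan '[[[0, 0, 0], [0, 0, 0]], [[0, 0, 0], [0, 0, 0]], [[0, 0, 0], [0, 0, 0]], [[0, 0, 0], [0, 0, 0]], [[0, 0, 0], [0, 0, 0]]]' --grip -0.45

```text
time_s: 11.5
tool_pos: [0.5524, -0.3971, 0.0626]
tool_rot: [[0.376, 0.927, -0.0], [0.927, -0.376, 0.0], [0.0, -0.0, -1.0]]
wrist_force: [-0.5, -0.0, -0.2]
grip_width: 0.062
grip_force: 0.0
```

Emit:
jog_arm --plan '[[[0, 0, 0], [0, 0, 0]], [[0, 0, 0], [0, 0, 0]], [[0, 0, 0], [0, 0, 0]], [[0, 0, 0], [0, 0, 0]], [[0, 0, 0], [0, 0, 0]], [[0, 0, 0], [0, 0, 0]], [[0, 0, 0], [0, 0, 0]], [[0, 0, 0], [0, 0, 0]]]' --grip -1

```text
time_s: 12.3
tool_pos: [0.5524, -0.3971, 0.0628]
tool_rot: [[0.376, 0.927, -0.0], [0.927, -0.376, 0.0], [0.0, -0.0, -1.0]]
wrist_force: [-0.9, -0.3, -0.2]
grip_width: 0.0852
grip_force: 0.0
```

Emit:
jog_arm --plan '[[[0, 0, -5], [0, 0, 0]], [[0, 0, -10], [0, 0, 0]], [[0, 0, -20], [0, 0, 0]], [[0, 0, -25], [0, 0, 0]], [[0, 0, -25], [0, 0, 0]], [[0, 0, -25], [0, 0, 0]], [[0, 0, -25], [0, 0, 0]], [[0, 0, -10], [0, 0, 0]], [[0, 0, 0], [0, 0, 0]], [[0, 0, 0], [0, 0, 0]]]'

```text
time_s: 13.3
tool_pos: [0.5521, -0.3968, 0.207]
tool_rot: [[0.376, 0.927, -0.001], [0.927, -0.376, 0.001], [0.0, -0.001, -1.0]]
wrist_force: [0.0, -0.0, 0.0]
grip_width: 0.0854
grip_force: 0.0
```

Run:
```python
from h import *
S=vision.grab_frame("side")
for t in("big_egg","small_egg_a","ring_stand"):print(t,[(r["conf"],r["rect"]) for r in nets.masks_of(S,t)])
print(rectof(proj(S,egg(z0=.044)+[.5555,-.3955,0])))
cv2.imwrite("pics/j.png",S["img"][:,:,::-1])
```

```text
big_egg [(0.78, [341.3, 304.4, 39.0, 44.5])]
small_egg_a [(0.94, [271.4, 169.9, 20.1, 26.1]), (0.63, [281.8, 144.4, 18.0, 23.3])]
ring_stand [(0.62, [340.2, 340.9, 55.0, 48.7])]
[325.5606 282.5766 361.4434 329.8762]
```

View pics/j.png

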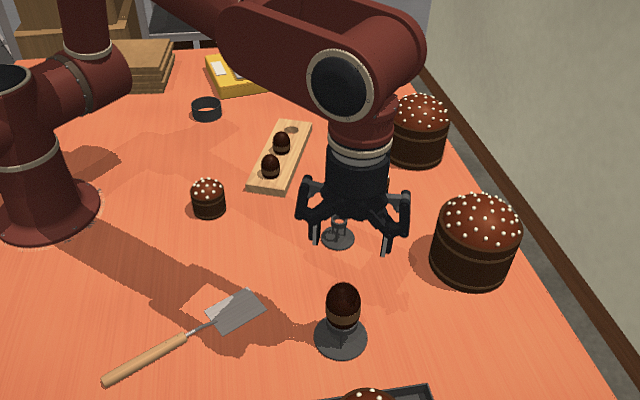

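The egg stands upright in the wide ring (px about (343,305)). The small eggs haven't moved and the gripper is clear.

```bash
python3 -c "
from rig import workorder;print(workorder.close_job())"
```

```text
the job is handed in; nothing more can be done
None
```

I stood the big egg upright, blunt end down, in the wide ring stand and handed the job in; the last picture showed it resting there by itself, the small eggs in place and the gripper clear, but no verdict was returned.

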